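# Rack two carved printing blocks against the backstop

## Robot

A 6-joint arm with a two-finger parallel gripper is mounted at the origin on the work surface. World frame = base frame: x ahead of the robot, y to its left, z up, the work surface at z = 0. Lengths are in mm, angles in rad, forces in N, time in s.
With the tool pointing down it reaches from about 425 to 950 mm from the base axis. Payload 3.5 kg.
Tool frame: the origin (TCP) lies between the finger pads; the fingertips stand 8 mm ahead of it and the grasp point (between the pads) lies 11 mm behind it; y points along the fingers, x is the direction in which the jaws open and shut, and the axes are right-handed (so a half turn about y gives the same grasp; the last joint's range is limited). The gripper opens to 85 mm and grips with 20 to 120 N. Pads are 22 mm wide; open, the fingers measure 114 mm over their backs; the gripper's body (76 mm by 85 mm) begins 54 mm behind the grasp point. The pads swing forward as they close: fully open they stand 13 mm farther back than shut.
Start: joints at [-1.458, 0.286, 1.577, -0, 1.279, -0.15], TCP at [175.38, -651.804, 215.925] pointing down, gripper open.
Joint ranges: [-2.77, 2.77], [-0.9, 2.22], [0.21, 2.48], [-1.53, 4.67], [0.24, 2.81], [-2.84, 2.84]. Speed limits (rad/s): [2.79, 2.79, 3.14, 3.14, 3.14, 3.14].

## Interface

Orientations are given as a unit quaternion [x, y, z, w].
In Python, from cell import read_state, camera, sign_off gives the robot as it stands.
- The arm moves only by the tool carry_out, never from a script. Its argument "deltas" is text: rows parted by semicolons, each of 7 numbers parted by spaces: the closure in counts, from 0 (fully open) to 255 (shut), then the shift along the tool's x, y, z in cm, then the turn, a rotation vector about the tool's x, y, z in degrees. In form: jaw dx dy dz ax ay az; .... A call has 1 to 5 rows; each row shifts and turns the pose as measured when the row begins, along the tool's axes as they then stand; what a row does not reach is not made up. A row lasts 1/10 s, in which the tool goes at most 50 mm and 8.59 degrees, less where a joint would pass 70% of its speed; a pose out of reach is approached as far as the arm can. A call with a gripper value outside its range is refused whole. The fingers move at their own pace and stop on an object; the grip force is fixed at half the most. Time passes only in rows, so rows that do not move let the fingers close. It gives the time, the measured TCP pose, the force and the opening at its end, in the units of the state.
- read_state(): the state, without advancing time (a new reading comes with each control period).
- camera(name): name is "scene" or "top"; returns a dict with "frame" (400x640x3 uint8, red, green, blue), "depth" (400x640 float32, mm along the optical axis (not along the pixel's ray), 0 where there is no reading), "camera_matrix" (3x3 intrinsics, pixels), "rvec" (rotation vector, rad) and "tvec" (3), from world to camera coordinates, as OpenCV has them. Camera axes: x right, y down, z forward; pixel columns grow to the right and rows downward; lengths in mm; the calibration is good to about 2 mm. A picture is of the moment at which its call begins.
- sign_off(): hands the job in, once; it reports no verdict.
The state is a dict: "time_s": time; "joints": joint angles; "qvel": joint speeds; "joint_efforts": joint torques, N m; "ee_pos": TCP position; "orientation": TCP orientation; "contact_force": force on the tool from outside, world axes, zero at the start; "wrist_torque": the same for the moment, N m; "gripper_width": finger opening in mm.
Only numpy, scipy, OpenCV 4.12 (cv2) and the standard library are available. Lean on these libraries where they do the work, as an engineer would, in place of code of your own. Each camera call takes 0.05 s, during which the arm holds its last target. There are 200 camera calls.

## Task

Lay the black-inked printing block on the sloping rack, then stack the blue-inked block on top of it, both with the carved face up, lengthwise down the slope and centred across the rack. The lower end of each block must rest squarely against the red backstop. Lay the blocks down rather than dropping them, and leave the gouge, ink tin and brush pot where they are.

Things in the scene. Friction and masses are not known exactly. Their poses are not given: they have to be found in the camera images.
- black_block: Loose wooden printing block, 120 mm long (its x) x 56 mm wide (its y) x 22 mm thick, about 120 g, upper face inked black with pale carved bamboo. Origin at the centre of its underside, z out of the inked face. Starts flat on the table, left or right of the rack. Either end may face the backstop.
- blue_block: Loose wooden printing block, 110 mm long (its x) x 52 mm wide (its y) x 20 mm thick, about 90 g, upper face inked blue with pale carved waves and a sun. Origin at the centre of its underside, z out of the inked face. Starts flat on the table, on the other side of the rack. Either end may face the backstop.
- ramp: Fixed rack: pale board, 140 mm wide, sloping 18 degrees down to a red backstop at its end nearer the robot. Origin on the board's surface, mid-width, at the foot of the backstop's face, 27 mm above the table. x up the slope (board ends at x = 153 mm), y across, z square out of the board. No side walls. Seated block origins: black x = 60, z = 0 mm; blue, on the black, x = 55, z = 22 mm.
- backstop (a point): Middle of the top edge of the backstop's face, 50 mm out from the board. The red backstop is 140 mm wide, 50 mm high square to the board and 12 mm thick (ramp x = -12 to 0 mm). The wood is rough: a block does not slide down by itself and must be pushed down the slope until its end meets the backstop.
- gouge: Bystander: loose wood-carving gouge lying on the table beyond the blocks, 184 mm long along its x, yellow handle 24 mm thick. Origin under its middle, at table height.
- ink_tin: Bystander: loose ink tin, 60 mm across, 45 mm tall, blue label. Origin at the centre of its underside.
- brush_pot: Bystander: square glass pot 70 x 70 x 110 mm with brushes reaching to about 205 mm. Origin at the centre of its underside.
Not all that is in view belongs to the job. Leave any purple look-alike of the blue_block alone.

How it is judged (in metres and radians):
On the way, in this order (a step that is already met when the one before it is completed fails the run):
1. the black block lies on the sloping board, against the backstop, let go (x of black_block in the frame of ramp between 0.057 and 0.0635 m and y of black_block in the frame of ramp between -0.02 and 0.02 m and z of black_block in the frame of ramp between -0.004 and 0.004 m and angle between the x axis of black_block and the x axis of ramp, either way round below 0.07 rad and angle between the z axis of black_block and the z axis of ramp, either way round below 0.06 rad and angle between black_block's own z axis and vertical below 0.6 rad and contact force between black_block and the fingers below 0.05 N), for 0.2 s.
2. the blue block lies on the black one, against the backstop, let go (x of blue_block in the frame of ramp between 0.052 and 0.0585 m and y of blue_block in the frame of ramp between -0.02 and 0.02 m and z of blue_block in the frame of ramp between 0.018 and 0.026 m and angle between the x axis of blue_block and the x axis of ramp, either way round below 0.07 rad and angle between the z axis of blue_block and the z axis of ramp, either way round below 0.06 rad and angle between blue_block's own z axis and vertical below 0.6 rad and contact force between blue_block and the fingers below 0.05 N), for 0.2 s.
At the end, for the whole second after the job is handed in: Black block flat on the board, blue block flat on the black one (heights within 4 mm), inked faces up, at rest; each lower end within 3 mm of the backstop, within 4 degrees of square and 20 mm of the board's centre line (x of black_block in the frame of ramp between 0.057 and 0.0635 m and y of black_block in the frame of ramp between -0.02 and 0.02 m and z of black_block in the frame of ramp between -0.004 and 0.004 m and angle between the x axis of each of black_block, blue_block and the x axis of ramp, either way round below 0.07 rad and angle between the z axis of each of black_block, blue_block and the z axis of ramp, either way round below 0.06 rad and angle between each of black_block, blue_block's own z axis and vertical below 0.6 rad and x of blue_block in the frame of ramp between 0.052 and 0.0585 m and y of blue_block in the frame of ramp between -0.02 and 0.02 m and z of blue_block in the frame of ramp between 0.018 and 0.026 m and linear speed of each of black_block, blue_block below 0.02 m/s); the robot touches nothing.
It fails at once if the yellow-handled gouge is moved by more than 30 mm (distance of gouge from where it was at the start of the episode above 0.03 m).
It fails at once if the ink tin is moved by more than 30 mm (distance of ink_tin from where it was at the start of the episode above 0.03 m).
It fails at once if the brush pot is moved by more than 30 mm (distance of brush_pot from where it was at the start of the episode above 0.03 m).
It fails at once if the black block is dropped or thrown (moves faster than 0.6 m/s out of the fingers) (contact force between black_block and the fingers below 0.05 N and linear speed of black_block above 0.6 m/s).
It fails at once if the blue block is dropped or thrown (moves faster than 0.6 m/s out of the fingers) (contact force between blue_block and the fingers below 0.05 N and linear speed of blue_block above 0.6 m/s).
It also fails if it takes over 53 s, if anything falls off the work surface, if the arm or the gripper's body presses on something with over 40 N, if the wrist force passes 120 N, or if a joint passes its speed limit or range.

## Working session

There is one attempt and no reset: what is moved stays moved. The work goes in short steps, Python scripts to look and compute and a tool call to move; the robot and the scene stay as the last step left them, time stands still between calls to the robot, and variables do not carry over. Pictures are saved under pics/ and viewed, about 8 in all and at most 12, crops included, and the job is handed in when it is done.

Besides the shell and the picture viewer there is one more tool, called after "Call:" by a JSON object that holds its "api" and its "payload", one argument or row to a line. carry_out: Moves the arm, as the interface text tells. Its arguments: {"type":"object","properties":{"deltas":{"type":"string"}},"required":["deltas"]}

```bash
mkdir -p pics; ls; cat > h.py <<'E'
import numpy as np, cv2
from scipy.spatial.transform import Rotation as R
from cell import read_state, camera, sign_off
def shot(name):
    c=camera(name); np.savez('/tmp/%s.npz'%name,**c); return c
def load(name): return dict(np.load('/tmp/%s.npz'%name))
def world(c,u,v,z=None):
    K=c['camera_matrix'];Rm=cv2.Rodrigues(np.array(c['rvec'],float))[0];t=np.array(c['tvec'],float).ravel()
    r=np.linalg.inv(K)@np.array([u,v,1.]); o=-Rm.T@t; d=Rm.T@r
    if z is None: return o+d*float(np.median(c['depth'][int(v)-1:int(v)+2,int(u)-1:int(u)+2]))
    return o+d*(z-o[2])/d[2]
def save(im,fn): cv2.imwrite(fn,im[...,::-1])
E
python3 - <<'E'
from h import *
a=shot('scene');b=shot('top')
save(a['frame'],'pics/s0.png');save(b['frame'],'pics/t0.png')
print(read_state())
E
```

```text
pics
{'time_s': 0.1, 'joints': array([-1.45797277e+00,  2.87125842e-01,  1.57806781e+00, -2.45027739e-06,
        1.27861707e+00, -1.50029530e-01]), 'qvel': array([-0.00049671, -0.00318721, -0.00180144,  0.00119157, -0.00024684,
        0.00024908]), 'joint_efforts': array([ 1.64702335e-03, -4.07293904e+01, -2.93697739e+01, -5.17254148e-05,
        3.43678003e-03,  4.82065332e-06]), 'ee_pos': array([ 175.32475177, -651.16234086,  214.63288422]), 'orientation': array([-0.56064788,  0.43070796, -0.42961855,  0.5617762 ]), 'contact_force': array([ 0.80230723,  0.47476456, -0.23063725]), 'wrist_torque': array([-0.04150795, -0.05140605,  0.00287793]), 'gripper_width': 85.26026684320915}
```

View pics/s0.png

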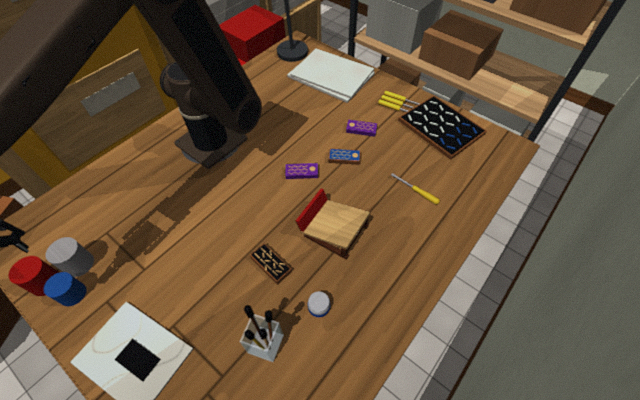

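View pics/t0.png

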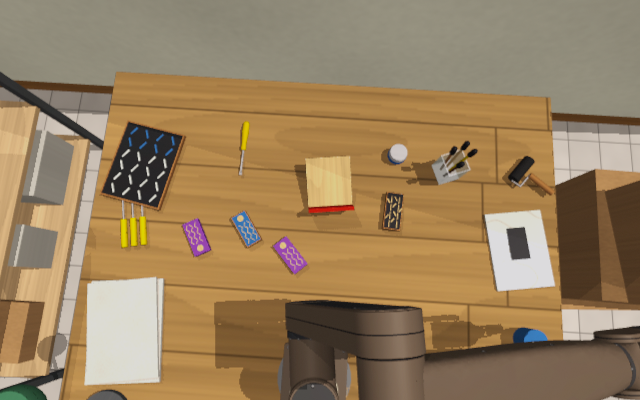

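```bash
cat >> h.py <<'E'
def cloud(c):
    K=c['camera_matrix'];Rm=cv2.Rodrigues(np.array(c['rvec'],float))[0];t=np.array(c['tvec'],float).ravel()
    d=c['depth'].astype(float);v,u=np.mgrid[0:d.shape[0],0:d.shape[1]]
    p=np.stack([(u-K[0,2])/K[0,0]*d,(v-K[1,2])/K[1,1]*d,d],-1)
    return (p-t)@Rm
E
python3 - <<'E'
from h import *
print('tool axes x,y,z cols\n',R.from_quat(read_state()['orientation']).as_matrix().round(3))
for n,pts in (('top',{'black':(393,211),'blue':(246,229),'purpleA':(197,237),'purpleB':(290,254),'tin':(398,153),'pot':(452,167),'gougeh':(245,135),'rampmid':(328,180)}),('scene',{'black':(272,262),'blue':(345,156),'tin':(318,303),'rampmid':(338,222),'goug':(425,194)})):
    c=load(n);P=cloud(c)
    print(n,{k:world(c,*p).round(0).tolist() for k,p in pts.items()})
    for k in ('black','blue'):
        u,v=pts[k];m=np.zeros(P.shape[:2],bool);m[v-35:v+35,u-35:u+35]=1
        m&=(P[...,2]>12)&(P[...,2]<32)&(np.hypot(P[...,0]-world(c,u,v)[0],P[...,1]-world(c,u,v)[1])<75)
        q=P[m];r=cv2.minAreaRect(q[:,:2].astype(np.float32));print(k,m.sum(),r,'zmed',np.median(q[:,2]), 'mean',q.mean(0).round(1))
    u,v=pts['rampmid'];m=np.zeros(P.shape[:2],bool);m[v-14:v+15,u-14:u+15]=1
    q=P[m&(P[...,2]>25)];A=np.c_[q[:,:2],np.ones(len(q))];s=np.linalg.lstsq(A,q[:,2],rcond=None)[0];print('plane',s,np.degrees(np.arctan(np.hypot(*s[:2]))),np.std(A@s-q[:,2]))
c=load('top')['frame']
save(np.hstack([cv2.resize(c[190:280,175:310],None,fx=4,fy=4,interpolation=cv2.INTER_CUBIC)[:,:],cv2.resize(c[140:230,300:350],None,fx=4,fy=4,interpolation=cv2.INTER_CUBIC)]),'pics/c1.png')
s=load('scene')['frame'];save(cv2.resize(s[140:290,240:390],None,fx=4,fy=4,interpolation=cv2.INTER_CUBIC),'pics/c2.png')
E
```

```text
tool axes x,y,z cols
 [[ 0.26  -0.     0.966]
 [-0.966  0.002  0.26 ]
 [-0.002 -1.     0.   ]]
top {'black': [514.0, -218.0, 23.0], 'blue': [428.0, 243.0, 18.0], 'purpleA': [392.0, 393.0, 21.0], 'purpleB': [358.0, 98.0, 19.0], 'tin': [700.0, -225.0, 43.0], 'pot': [665.0, -399.0, 41.0], 'gougeh': [737.0, 275.0, 22.0], 'rampmid': [595.0, -6.0, 51.0]}
black 674 ((514.6222534179688, -217.1431121826172), (57.57891082763672, 120.60588073730469), 84.54875946044922) zmed 21.676609373752058 mean [ 513.2 -216.9   21.7]
blue 575 ((428.6533508300781, 243.7963409423828), (110.18184661865234, 52.34343338012695), 34.57142639160156) zmed 20.507491771849683 mean [428.  243.1  20.5]
plane [-1.56561712e+00  1.16452849e-01  9.87030558e+02] 57.504242811547066 71.65244722952544
scene {'black': [523.0, -217.0, 24.0], 'blue': [438.0, 237.0, 22.0], 'tin': [708.0, -232.0, 45.0], 'rampmid': [598.0, -7.0, 54.0], 'goug': [739.0, 273.0, 19.0]}
black 787 ((517.1710205078125, -218.45001220703125), (57.019161224365234, 121.5484390258789), 85.32764434814453) zmed 23.287917159707586 mean [ 520.2 -219.6   23. ]
blue 397 ((431.77545166015625, 242.5987548828125), (109.42514038085938, 56.114646911621094), 35.767112731933594) zmed 20.970073153926847 mean [433.  240.8  20.8]
plane [   0.65626437   -0.68611262 -341.45865321] 43.5142841717149 34.71082939972866
```

View pics/c2.png

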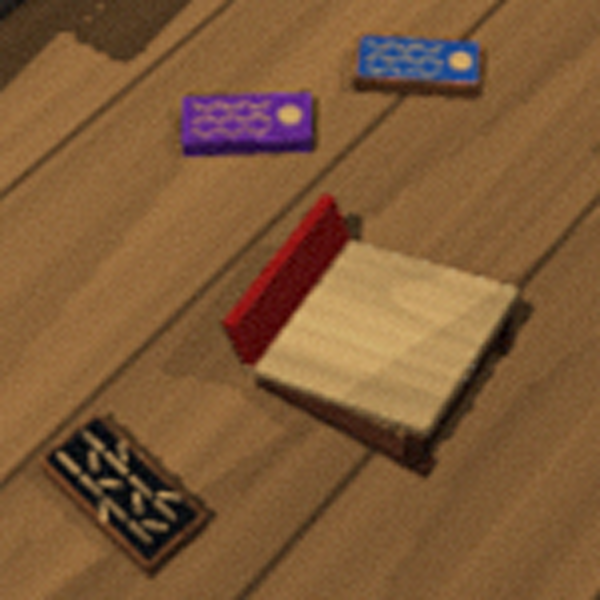

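```bash
python3 - <<'E'
from h import *
for n in ('top','scene'):
    c=load(n);P=cloud(c);f=cv2.cvtColor(c['frame'],cv2.COLOR_RGB2HSV).astype(int)
    near=(np.hypot(P[...,0]-590,P[...,1]+7)<140)&(P[...,2]>24)&(P[...,2]<120)
    red=near&((f[...,0]<6)|(f[...,0]>172))&(f[...,1]>170)
    b=near&~red
    q=P[b]; 
    s=np.array([np.tan(np.radians(18)),0,52-595*np.tan(np.radians(18))])
    for _ in range(15):
        k=abs(q[:,:2]@s[:2]+s[2]-q[:,2])<(8 if _<5 else 4)
        s=np.linalg.lstsq(np.c_[q[k,:2],np.ones(k.sum())],q[k,2],rcond=None)[0]
    i=q[k]; 
    print(n,k.sum(),'slope',np.degrees(np.arctan(np.hypot(*s[:2]))),'yaw grad',np.degrees(np.arctan2(s[1],s[0])))
    r=cv2.minAreaRect(i[:,:2].astype(np.float32));print('board xy rect',r,'expect 140 x 145.5');print(cv2.boxPoints(r).round(1).tolist())
    bp=cv2.boxPoints(r);print('z at corners',(bp@s[:2]+s[2]).round(1))
    g=P[red];r=cv2.minAreaRect(g[:,:2].astype(np.float32));print('red',len(g),r,g[:,2].min(),g[:,2].max());
    # top red points
    t=g[g[:,2]>np.percentile(g[:,2],70)];vx=cv2.fitLine(t[:,:2].astype(np.float32),cv2.DIST_HUBER,0,.01,.01).ravel();print('top edge',t.mean(0),np.degrees(np.arctan2(-vx[0],vx[1])))
E
```

```text
top 1827 slope 18.043320699452853 yaw grad 7.081170179435271
board xy rect ((589.3659057617188, -7.726051330566406), (147.00257873535156, 139.86236572265625), 7.357929229736328) expect 140 x 145.5
[[507.5, 52.20000076293945], [525.4000244140625, -86.5], [671.2000122070312, -67.69999694824219], [653.2999877929688, 71.0]]
z at corners [26.2 26.4 74.3 74. ]
red 230 ((503.6915283203125, -19.54723358154297), (22.571834564208984, 135.2815399169922), 6.94826602935791) 35.443264912399805 78.29697971346685
top edge [498.80239711 -21.00077566  74.56466788] -172.70396
scene 1823 slope 17.772534848958724 yaw grad 7.325738005144959
board xy rect ((590.8876953125, -8.143745422363281), (151.5915069580078, 142.9493865966797), 6.999286651611328) expect 140 x 145.5
[[506.8999938964844, 53.599998474121094], [524.4000244140625, -88.30000305175781], [674.7999877929688, -69.80000305175781], [657.4000244140625, 72.0]]
z at corners [26.9 26.6 75.2 75.4]
red 510 ((574.74853515625, -15.24249267578125), (168.76414489746094, 139.69815063476562), 4.627092361450195) 24.0953912937296 79.473468659476
top edge [501.7420041  -24.61419657  73.66940387] -172.18529
```

```bash
cat >> h.py <<'E'
from scipy.linalg import fractional_matrix_power as fmp
def pose(yaw,pos,tilt=0):
    """tool pose: z along block length (yaw deg, climbing tilt deg), y into the face, TCP at pos"""
    y,t=np.radians([yaw,tilt])
    z=np.array([np.cos(t)*np.cos(y),np.cos(t)*np.sin(y),np.sin(t)]);n=np.array([-np.sin(t)*np.cos(y),-np.sin(t)*np.sin(y),np.cos(t)])
    T=np.eye(4);T[:3,2]=z;T[:3,1]=-n;T[:3,0]=np.cross(-n,z);T[:3,3]=pos;return T
RO=np.array([518.,-17,27]);RY=7.2
def ramp(x,h,y=0,yaw=RY,tilt=18):
    F=pose(RY,[0]*3,18);p=RO+x*F[:3,2]-h*F[:3,1]+y*np.cross(-F[:3,1],F[:3,2]);return pose(yaw,p,tilt)
def cur():
    s=read_state();T=np.eye(4);T[:3,:3]=R.from_quat(s['orientation']).as_matrix();T[:3,3]=s['ee_pos'];return T
def plan(B,A=None):
    A=cur() if A is None else A
    D=np.linalg.inv(A)@B;n=int(np.ceil(max(np.linalg.norm(D[:3,3])/46,np.degrees(R.from_matrix(D[:3,:3]).magnitude())/8)))
    S=np.real(fmp(D,1/max(n,1)));show=lambda M:np.r_[M[:3,3]/10,np.degrees(R.from_matrix(M[:3,:3]).as_rotvec())].round(2).tolist()
    print('rows',n,'per row',show(S),'total',show(D))
E
python3 - <<'E'
from h import *
A=pose(-5,[516,-218,90]);B=pose(-5,[516,-218,10])
plan(A)
E
```

```text
rows 13 per row [-3.06, 0.96, 2.96, 0.0, 1.54, -0.01] total [-32.95, 12.55, 44.15, 0.0, 20.06, -0.13]
```

Call:
{"api": "carry_out", "payload": {
  "deltas": "0 -3.06 0.5 2.96 0 1.54 0;0 -3.06 0.5 2.96 0 1.54 0;0 -3.06 0.5 2.96 0 1.54 0;0 -3.06 0.5 2.96 0 1.54 0;0 -3.06 0.5 2.96 0 1.54 0"
}}

```text
time_s: 0.6
ee_pos: [288.0, -468.4, 185.7]
orientation: [-0.527, 0.472, -0.469, 0.529]
contact_force: [0.6, -0.9, 0.5]
gripper_width: 85.3
```

Call:
{"api": "carry_out", "payload": {
  "deltas": "0 -3.06 1 2.96 0 1.54 0;0 -3.06 1 2.96 0 1.54 0;0 -3.06 1 2.96 0 1.54 0;0 -3.06 1 2.96 0 1.54 0;0 -3.06 1 2.96 0 1.54 0"
}}

```text
time_s: 1.1
ee_pos: [429.9, -298.4, 133.6]
orientation: [-0.492, 0.509, -0.505, 0.494]
contact_force: [-0.3, -0.6, -0.2]
gripper_width: 85.6
```

```bash
python3 - <<'E'
from h import *
s=read_state();print(s['time_s'],s['ee_pos'],s['contact_force'],s['qvel'].round(2))
plan(pose(-5,[516,-218,90]))
E
```

```text
1.1 [ 429.86172713 -298.44557015  133.55722018] [-0.33899716 -0.5975257  -0.19331059] [ 0.86  0.24 -0.04  0.   -0.21  1.13]
rows 3 per row [-2.81, 1.46, 2.74, 0.04, 1.13, -0.09] total [-8.26, 4.38, 8.39, 0.12, 3.38, -0.28]
```

Call:
{"api": "carry_out", "payload": {
  "deltas": "0 -2.8 1.5 2.7 0 1.1 0;0 -2.8 1.5 2.7 0 1.1 0;0 -2 1 2 0 0.8 0;0 0 0 0 0 0 0"
}}

```text
time_s: 1.5
ee_pos: [510.4, -216.8, 89.4]
orientation: [-0.48, 0.522, -0.516, 0.481]
contact_force: [-0.5, 0.2, -0.5]
gripper_width: 85.3
```

```bash
python3 - <<'E'
from h import *
s=read_state();print(s['time_s'],s['ee_pos'],s['contact_force'],s['qvel'].round(2))
plan(pose(-5,[516,-218,10]))
c=shot('scene');P=cloud(c)
f=c['frame'];save(np.hstack([cv2.resize(f[220:320,210:340],None,fx=4,fy=4,interpolation=cv2.INTER_CUBIC)]),'pics/c3.png')
E
```

```text
1.5 [ 510.35251576 -216.80806127   89.42312892] [-0.51271408  0.21683311 -0.49487046] [-0.01 -0.01  0.01 -0.03  0.01 -0.01]
rows 2 per row [0.06, 3.97, 0.3, 0.16, 0.29, -0.22] total [0.14, 7.94, 0.62, 0.33, 0.59, -0.43]
```

View pics/c3.png

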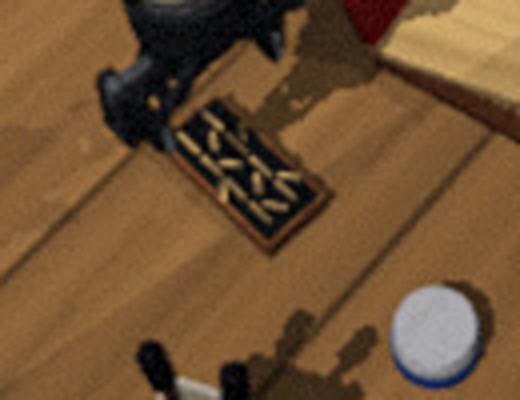

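Call:
{"api": "carry_out", "payload": {
  "deltas": "0 0.1 3 0.3 0.2 0.3 -0.2;0 0 3 0.3 0.2 0.3 -0.2;0 0 1.5 0 0 0 0;0 0 0.3 0 0 0 0"
}}

```text
time_s: 1.95
ee_pos: [515.7, -223.0, 12.7]
orientation: [0.477, -0.519, 0.524, -0.477]
contact_force: [-0.5, 0.1, -0.4]
gripper_width: 85.5
```

```bash
python3 - <<'E'
from h import *
s=read_state();print(s['time_s'],s['ee_pos'],s['contact_force'],s['qvel'].round(2))
plan(pose(-5,[516,-218,10]))
E
```

```text
1.95 [ 515.67607949 -223.02469059   12.70307455] [-0.45664651  0.13655821 -0.37465978] [-0.01  0.04 -0.    0.   -0.05 -0.  ]
rows 1 per row [-0.5, 0.27, -0.01, -0.31, -0.11, 0.24] total [-0.5, 0.27, -0.01, -0.31, -0.11, 0.24]
```

Call:
{"api": "carry_out", "payload": {
  "deltas": "0 -0.5 0.25 0 -0.3 -0.1 0.2;0 0 0 0 0 0 0"
}}

```text
time_s: 2.15
ee_pos: [515.8, -219.2, 11.0]
orientation: [0.477, -0.522, 0.522, -0.477]
contact_force: [-0.2, -0.5, 0.5]
gripper_width: 85.5
```

```bash
python3 - <<'E'
from h import *
plan(pose(-5,[516,-218,10]))
E
```

```text
rows 1 per row [-0.12, 0.1, 0.01, -0.01, -0.1, 0.04] total [-0.12, 0.1, 0.01, -0.01, -0.1, 0.04]
```

Call:
{"api": "carry_out", "payload": {
  "deltas": "255 -0.1 0 0 0 0 0;255 0 0 0 0 0 0;255 0 0 0 0 0 0;255 0 0 0 0 0 0;255 0 0 0 0 0 0"
}}

```text
time_s: 2.65
ee_pos: [518.3, -219.8, 15.3]
orientation: [0.477, -0.519, 0.524, -0.478]
contact_force: [-0.1, -0.6, -0.2]
gripper_width: 12.5
```

```bash
python3 - <<'E'
from h import *
s=read_state();print(s['time_s'],s['ee_pos'],s['contact_force'],s['qvel'].round(2),s['gripper_width'])
c=shot('scene');t=shot('top')
f=c['frame'];save(np.hstack([cv2.resize(f[215:300,220:320],None,fx=4,fy=4,interpolation=cv2.INTER_CUBIC),cv2.resize(t['frame'][170:255,350:450],None,fx=4,fy=4,interpolation=cv2.INTER_CUBIC)]),'pics/c4.png')
E
```

```text
2.65 [ 518.27434008 -219.80442218   15.26483375] [-0.13820987 -0.60992507 -0.16373241] [ 0. -0. -0. -0.  0.  0.] 12.47571015212339
```

View pics/c4.png

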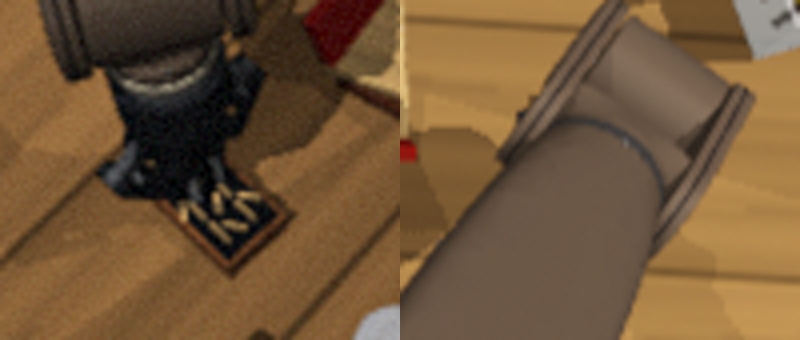

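```bash
python3 - <<'E'
from h import *
c=load('scene');P=cloud(c);f=c['frame']
for v in range(244,286,3):
    print(v,[ '%d,%d,%d|%d'%(*P[v,u].round(),f[v,u].sum()/3) for u in range(256,300,5)])
E
```

```text
244 ['532,-253,194|22', '544,-247,200|12', '549,-237,191|16', '554,-226,181|12', '520,-188,87|12', '533,-180,90|15', '504,-140,-1|49', '515,-130,-3|55', '528,-122,1|57']
247 ['529,-254,177|17', '541,-247,182|1', '548,-238,175|13', '554,-228,168|10', '536,-201,108|4', '499,-158,0|50', '512,-149,1|61', '524,-139,2|56', '534,-129,-2|55']
250 ['524,-254,154|9', '540,-249,166|19', '547,-240,162|12', '519,-207,78|9', '530,-199,80|32', '505,-164,-4|57', '518,-156,0|57', '530,-147,2|57', '541,-137,-1|46']
253 ['525,-257,143|8', '527,-244,126|9', '533,-234,118|6', '521,-211,68|4', '502,-182,0|45', '513,-173,0|57', '525,-163,0|57', '537,-154,2|87', '549,-145,2|97']
256 ['506,-250,92|25', '513,-239,85|11', '533,-236,104|17', '519,-213,51|0', '527,-202,43|21', '521,-181,3|60', '532,-170,0|99', '542,-161,-2|94', '555,-152,1|100']
259 ['526,-263,120|24', '523,-247,91|11', '529,-237,82|11', '516,-213,27|13', '525,-202,22|19', '535,-193,20|59', '539,-178,1|92', '550,-169,1|97', '561,-159,0|80']
262 ['525,-266,105|9', '528,-253,89|12', '523,-236,54|19', '521,-219,24|13', '533,-210,26|95', '542,-200,2
[... 504 characters left out ...]
,-212,25|31', '578,-199,8|46', '587,-188,0|94']
274 ['504,-267,0|97', '515,-258,1|91', '526,-249,1|70', '545,-245,21|39', '558,-237,24|84', '569,-228,26|14', '577,-217,18|33', '581,-203,-2|88', '593,-195,0|92']
277 ['511,-274,2|106', '521,-264,-1|103', '534,-256,3|80', '546,-248,8|46', '563,-243,22|8', '573,-233,19|69', '576,-219,-2|79', '588,-211,2|94', '600,-202,3|88']
280 ['516,-280,-1|106', '527,-271,-2|102', '538,-262,-1|80', '550,-253,2|79', '569,-249,22|68', '576,-238,11|32', '583,-226,1|94', '594,-217,1|89', '605,-208,-1|84']
283 ['523,-286,1|106', '534,-278,1|84', '544,-268,-2|78', '556,-260,0|91', '567,-251,0|59', '578,-241,-1|91', '589,-233,0|94', '601,-224,2|90', '612,-216,3|85']
```

Call:
{"api": "carry_out", "payload": {
  "deltas": "0 0 -1.5 0 0 0 0;45 0 -2 0 0 0 0;45 0 0 0 0 0 0;45 0 0 0 0 0 0"
}}

```text
time_s: 3.15
ee_pos: [517.9, -219.4, 52.6]
orientation: [0.477, -0.519, 0.524, -0.478]
contact_force: [-0.2, 0.4, 0.1]
gripper_width: 58.4
```

```bash
python3 - <<'E'
from h import *
plan(pose(-5,[516,-218,20]))
E
```

```text
rows 1 per row [-0.14, 3.25, -0.22, -0.34, -0.08, 0.23] total [-0.14, 3.25, -0.22, -0.34, -0.08, 0.23]
```

Call:
{"api": "carry_out", "payload": {
  "deltas": "45 -0.1 0.9 -0.2 -0.3 -0.1 0.2;45 0 0 0 0 0 0"
}}

```text
time_s: 3.35
ee_pos: [515.6, -218.0, 42.5]
orientation: [0.478, -0.521, 0.521, -0.478]
contact_force: [0.4, 0.3, -1.7]
gripper_width: 70.4
```

```bash
python3 - <<'E'
from h import *
plan(pose(-5,[516,-218,10]))
E
```

```text
rows 1 per row [-0.01, 3.25, 0.04, -0.0, 0.03, 0.01] total [-0.01, 3.25, 0.04, -0.0, 0.03, 0.01]
```

Opening 70 mm. Descend with force watched.

Call:
{"api": "carry_out", "payload": {
  "deltas": "45 0 1.5 0 0 0 0;45 0 1.4 0 0 0 0;45 0 0.3 0 0 0 0;45 0 0 0 0 0 0"
}}

```text
time_s: 3.75
ee_pos: [513.4, -216.7, 4.3]
orientation: [-0.478, 0.523, -0.519, 0.477]
contact_force: [-0.1, 0.8, 0.4]
gripper_width: 70.3
```

Call:
{"api": "carry_out", "payload": {
  "deltas": "45 0 0.5 0 0 0 0;45 0 0.5 0 0 0 0;45 0 0 0 0 0 0"
}}

```text
time_s: 4.05
ee_pos: [513.2, -216.6, -7.0]
orientation: [-0.478, 0.524, -0.519, 0.477]
contact_force: [0.1, -0.0, 0.5]
gripper_width: 70.3
```

Call:
{"api": "carry_out", "payload": {
  "deltas": "255 0 0 0 0 0 0;255 0 0 0 0 0 0;255 0 0 0 0 0 0"
}}

```text
time_s: 4.35
ee_pos: [514.1, -217.3, -6.0]
orientation: [-0.478, 0.523, -0.52, 0.477]
contact_force: [-0.3, 0.0, -1.5]
gripper_width: 54.3
```

Call:
{"api": "carry_out", "payload": {
  "deltas": "255 0 -2 0 0 0 0;255 0 -4.5 0 0 0 0;255 0 -4.5 0 0 0 0;255 0 -4.5 0 0 0 0;255 0 0 0 0 0 0"
}}

```text
time_s: 4.85
ee_pos: [512.2, -216.0, 150.8]
orientation: [-0.479, 0.526, -0.517, 0.477]
contact_force: [0.7, -1.1, -0.8]
gripper_width: 54.2
```

```bash
python3 - <<'E'
from h import *
s=read_state();print(s['time_s'],s['ee_pos'],s['contact_force'],s['qvel'].round(2),s['gripper_width'])
c=shot('scene')
f=c['frame'];save(cv2.resize(f[160:300,210:350],None,fx=4,fy=4,interpolation=cv2.INTER_CUBIC),'pics/c5.png')
plan(ramp(68,30))
E
```

```text
4.85 [ 512.19309891 -215.97193645  150.82190082] [ 0.67605944 -1.13154419 -0.7589756 ] [-0.    0.04  0.09 -0.   -0.02 -0.  ] 54.246365584203986
rows 5 per row [-4.08, 1.6, 1.08, 3.77, -2.44, 0.26] total [-20.87, 7.18, 4.59, 18.86, -12.2, 1.29]
```

View pics/c5.png

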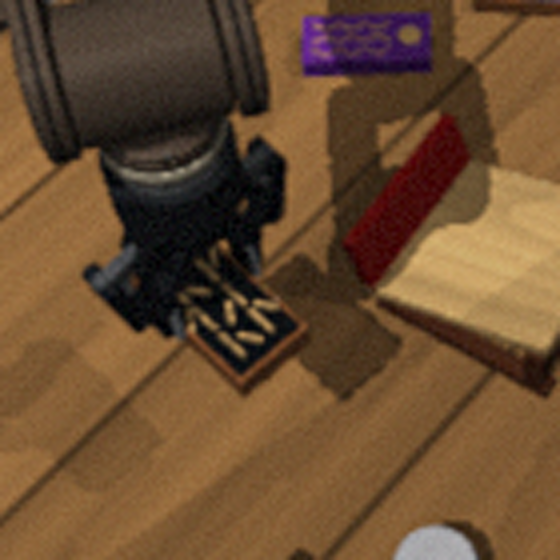

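```bash
python3 - <<'E'
from h import *
plan(ramp(72,55))
E
```

```text
rows 5 per row [-4.08, 1.09, 1.06, 3.77, -2.44, 0.26] total [-20.81, 4.68, 4.16, 18.86, -12.2, 1.29]
```

Call:
{"api": "carry_out", "payload": {
  "deltas": "255 -4.1 1.0 1.1 3.8 -2.4 0.3;255 -4.1 1.0 1.1 3.8 -2.4 0.3;255 -4.1 1.0 1.1 3.8 -2.4 0.3;255 -4.1 1.0 1.1 3.8 -2.4 0.3;255 -3 0.5 0.6 3 -2 0.2"
}}

```text
time_s: 5.4
ee_pos: [563.0, -17.7, 101.2]
orientation: [-0.44, 0.396, -0.535, 0.603]
contact_force: [0.2, 0.5, -1.0]
gripper_width: 54.0
```

```bash
python3 - <<'E'
from h import *
plan(ramp(70,30))
E
```

```text
rows 1 per row [-0.63, 2.67, 0.49, 0.56, -0.7, -0.16] total [-0.63, 2.67, 0.49, 0.56, -0.7, -0.16]
```

Call:
{"api": "carry_out", "payload": {
  "deltas": "255 -0.6 1.3 0.5 0.6 -0.7 -0.2;255 0 1 0 0 0 0;255 0 0 0 0 0 0"
}}

```text
time_s: 5.7
ee_pos: [566.3, -4.1, 71.0]
orientation: [-0.445, 0.393, -0.529, 0.606]
contact_force: [0.0, -0.1, -1.4]
gripper_width: 54.2
```

```bash
python3 - <<'E'
from h import *
c=shot('scene');f=c['frame'];save(cv2.resize(f[140:280,250:410],None,fx=5,fy=4,interpolation=cv2.INTER_CUBIC),'pics/c6.png')
plan(ramp(72,10)); plan(ramp(72,-6))
E
```

```text
rows 1 per row [0.66, 1.68, 1.12, 0.78, 0.23, -0.39] total [0.66, 1.68, 1.12, 0.78, 0.23, -0.39]
rows 1 per row [0.67, 3.28, 1.14, 0.78, 0.23, -0.39] total [0.67, 3.28, 1.14, 0.78, 0.23, -0.39]
```

View pics/c6.png

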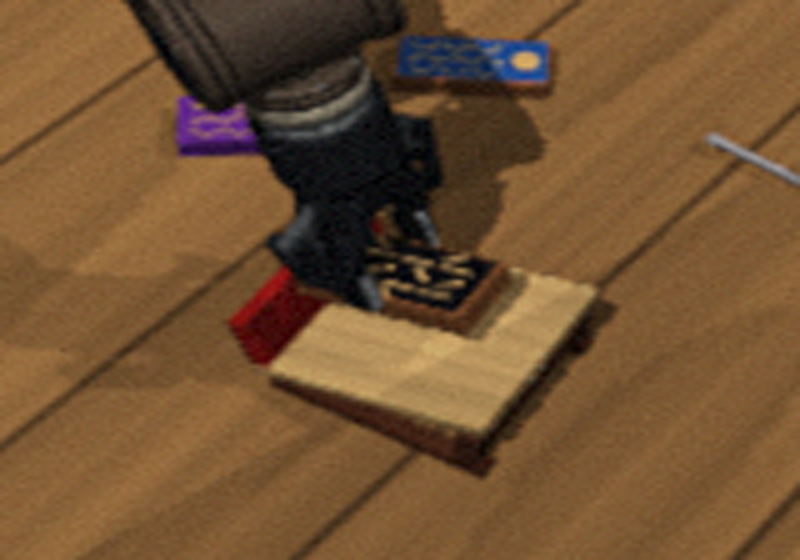

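Call:
{"api": "carry_out", "payload": {
  "deltas": "255 0.5 1.2 1 0.8 0.2 -0.4;255 0.2 0.7 0.2 0 0 0;255 0 0 0 0 0 0"
}}

```text
time_s: 6.05
ee_pos: [585.0, -11.7, 56.4]
orientation: [-0.441, 0.389, -0.536, 0.606]
contact_force: [0.6, 0.1, -1.7]
gripper_width: 54.2
```

```bash
python3 - <<'E'
from h import *
plan(ramp(72,-6))
E
```

```text
rows 1 per row [-0.32, 1.32, -0.09, 0.04, -0.16, 0.07] total [-0.32, 1.32, -0.09, 0.04, -0.16, 0.07]
```

Call:
{"api": "carry_out", "payload": {
  "deltas": "255 -0.3 0.5 -0.1 0 -0.2 0;255 0 0.3 0 0 0 0;255 0 0 0 0 0 0"
}}

```text
time_s: 6.35
ee_pos: [586.3, -9.6, 48.7]
orientation: [-0.441, 0.389, -0.536, 0.606]
contact_force: [1.2, 0.6, -2.0]
gripper_width: 54.0
```

```bash
python3 - <<'E'
from h import *
plan(ramp(72,-6))
E
```

```text
rows 1 per row [-0.12, 0.54, -0.01, 0.03, -0.04, 0.1] total [-0.12, 0.54, -0.01, 0.03, -0.04, 0.1]
```

Call:
{"api": "carry_out", "payload": {
  "deltas": "255 -0.1 0.2 0 0 0 0;255 0 0.2 0 0 0 0"
}}

```text
time_s: 6.55
ee_pos: [587.6, -8.3, 45.3]
orientation: [-0.441, 0.388, -0.536, 0.606]
contact_force: [-0.1, 0.7, -1.4]
gripper_width: 54.0
```

Call:
{"api": "carry_out", "payload": {
  "deltas": "255 0 0.15 0 0 0 0;255 0 0.15 0 0 0 0"
}}

```text
time_s: 6.75
ee_pos: [588.6, -8.1, 43.0]
orientation: [-0.441, 0.388, -0.535, 0.606]
contact_force: [-10.9, -2.0, 14.2]
gripper_width: 54.1
```

```bash
python3 - <<'E'
from h import *
s=read_state();print(s['contact_force'],s['wrist_torque'])
plan(ramp(72,-6))
E
```

```text
[-10.91623209  -2.00338166  14.20880323] [0.0879979  1.23570495 0.08110388]
rows 1 per row [-0.0, -0.08, -0.06, 0.01, 0.01, 0.1] total [-0.0, -0.08, -0.06, 0.01, 0.01, 0.1]
```

Call:
{"api": "carry_out", "payload": {
  "deltas": "255 0 -0.05 -0.4 0 0 0;255 0 0 -0.4 0 0 0;255 0 0 -0.3 0 0 0"
}}

```text
time_s: 7.05
ee_pos: [578.1, -9.5, 40.4]
orientation: [-0.441, 0.388, -0.536, 0.607]
contact_force: [0.2, -0.3, -0.6]
gripper_width: 54.1
```

```bash
cat > st.py <<'E'
from h import *
import sys
s=read_state();T=cur();F=pose(RY,RO,18);d=F[:3,:3].T@(T[:3,3]-RO)
print('t',s['time_s'],'ramp x %.1f y %.1f h %.1f'%(d[2],-d[0],-d[1]),'F up-slope,lat,normal',(F[:3,:3].T@s['contact_force']*[1,-1,1])[[2,0,1]].round(1),'tq',s['wrist_torque'].round(2),'w',s['gripper_width'])
plan(ramp(60,-6))
E
python3 st.py
```

```text
t 7.05 ramp x 61.8 y -0.1 h -6.0 F up-slope,lat,normal [-0.   0.3 -0.6] tq [-0.01  0.24  0.02] w 54.078394620082214
rows 1 per row [-0.01, -0.0, -0.18, -0.06, 0.03, 0.12] total [-0.01, -0.0, -0.18, -0.06, 0.03, 0.12]
```

Call:
{"api": "carry_out", "payload": {
  "deltas": "255 0 0.05 -0.15 0 0 0;255 0 0.05 -0.15 0 0 0"
}}

```text
time_s: 7.25
ee_pos: [575.9, -10.0, 39.0]
orientation: [-0.44, 0.387, -0.536, 0.607]
contact_force: [0.9, -0.4, 2.7]
gripper_width: 54.3
```

```bash
python3 st.py
```

```text
t 7.25 ramp x 59.2 y -0.3 h -6.6 F up-slope,lat,normal [1.6 0.5 2.3] tq [ 0.24 -0.05  0.03] w 54.29624994223132
rows 1 per row [-0.03, -0.06, 0.08, -0.18, -0.02, 0.14] total [-0.03, -0.06, 0.08, -0.18, -0.02, 0.14]
```

Call:
{"api": "carry_out", "payload": {
  "deltas": "255 0 0.02 -0.2 0 0 0;255 0 0.02 -0.2 0 0 0"
}}

```text
time_s: 7.45
ee_pos: [575.3, -10.4, 39.7]
orientation: [-0.438, 0.385, -0.539, 0.608]
contact_force: [5.2, 4.7, -0.6]
gripper_width: 54.2
```

```bash
python3 st.py
```

```text
t 7.45 ramp x 58.8 y -0.6 h -5.8 F up-slope,lat,normal [ 5.3 -4.  -2.4] tq [ 0.77 -0.7   0.16] w 54.18408768416671
rows 1 per row [-0.06, 0.03, 0.12, -0.65, -0.12, 0.22] total [-0.06, 0.03, 0.12, -0.65, -0.12, 0.22]
```

Call:
{"api": "carry_out", "payload": {
  "deltas": "255 0 0.15 -0.2 -0.6 0 0.2;255 0 0.1 -0.2 -0.2 0 0"
}}

```text
time_s: 7.65
ee_pos: [575.5, -10.5, 38.8]
orientation: [-0.439, 0.388, -0.537, 0.607]
contact_force: [2.5, 3.7, 5.1]
gripper_width: 53.7
```

```bash
python3 st.py
```

```text
t 7.65 ramp x 58.7 y -0.8 h -6.7 F up-slope,lat,normal [ 4.4 -3.4  3.9] tq [ 0.75 -0.38  0.17] w 53.733207072480454
rows 1 per row [-0.08, -0.07, 0.13, -0.28, -0.18, 0.08] total [-0.08, -0.07, 0.13, -0.28, -0.18, 0.08]
```

Call:
{"api": "carry_out", "payload": {
  "deltas": "30 0 0 0 0 0 0;30 0 -0.1 0 0 0 0;30 0 0 0 0 0 0"
}}

```text
time_s: 7.95
ee_pos: [573.1, -10.8, 38.2]
orientation: [-0.441, 0.389, -0.536, 0.606]
contact_force: [-0.4, 0.4, -0.2]
gripper_width: 75.6
```

Call:
{"api": "carry_out", "payload": {
  "deltas": "30 0 -3 0 0 0 0;30 0 -4.5 0 0 0 0;30 0 -4.5 0 0 0 0;30 0 -2 0 0 0 0"
}}

```text
time_s: 8.35
ee_pos: [523.5, -16.0, 167.2]
orientation: [-0.445, 0.395, -0.531, 0.603]
contact_force: [-0.1, -0.2, 0.1]
gripper_width: 75.1
```

```bash
python3 st.py; python3 - <<'E'
from h import *
plan(pose(35,[430,243,120]))
E
```

```text
t 8.35 ramp x 48.6 y 0.3 h 131.6 F up-slope,lat,normal [-0.   0.2  0.2] tq [-0.01  0.15  0.05] w 75.07908635225499
rows 4 per row [0.01, 3.44, 0.32, 0.27, -0.03, -0.05] total [0.07, 13.74, 1.4, 1.08, -0.11, -0.2]
rows 7 per row [-3.99, 0.62, -0.16, -2.38, -3.95, 0.56] total [-26.85, 2.85, -7.19, -16.64, -27.68, 3.89]
```

Call:
{"api": "carry_out", "payload": {
  "deltas": "45 -4 0.4 -0.2 -2.4 -4 0.6;45 -4 0.6 -0.2 -2.4 -4 0.6;45 -4 0.6 -0.2 -2.4 -4 0.6;45 -4 0.6 -0.2 -2.4 -4 0.6;45 -4 0.6 -0.2 -2.4 -4 0.6"
}}

```text
time_s: 8.85
ee_pos: [468.0, 172.8, 140.3]
orientation: [-0.583, 0.346, -0.388, 0.625]
contact_force: [0.7, -0.2, -0.6]
gripper_width: 70.2
```

Call:
{"api": "carry_out", "payload": {
  "deltas": "45 -4 0.6 -0.2 -2.4 -4 0.6;45 -2 0.5 0 -2 -3 0.5;45 0 0 0 0 0 0"
}}

```text
time_s: 9.15
ee_pos: [433.0, 228.5, 125.0]
orientation: [0.63, -0.326, 0.327, -0.625]
contact_force: [0.3, -0.7, 0.7]
gripper_width: 70.2
```

```bash
cat > meas.py <<'E'
from h import *
import sys
n=sys.argv[1];x0,x1=2,115
c=shot('scene');t=shot('top')
save(np.hstack([cv2.resize(c['frame'][180:260,280:380],None,fx=4,fy=4,interpolation=cv2.INTER_CUBIC),cv2.resize(t['frame'][140:220,280:380],None,fx=4,fy=4,interpolation=cv2.INTER_CUBIC)]),'pics/%s.png'%n)
F=pose(RY,[0]*3,18)
for k,c in (('scene',c),('top',t)):
    d=(cloud(c)-RO)@F[:3,:3];d=np.stack([d[...,2],-d[...,0],-d[...,1]],-1)
    for lo,hi in ((14,29),(35,50)):
        m=(d[...,2]>lo)&(d[...,2]<hi)&(abs(d[...,1])<65)&(d[...,0]>4)&(d[...,0]<150)
        if m.sum()>50: print(k,m.sum(),'h med',np.median(d[m][:,2]).round(1),'rect (ramp x,y)',cv2.minAreaRect(d[m][:,:2].astype(np.float32)))
E
python3 meas.py c7; python3 - <<'E'
from h import *
plan(pose(35,[430,243,50]))
E
```

```text
scene 609 h med 22.4 rect (ramp x,y) ((63.71879577636719, 2.4980201721191406), (120.33879852294922, 119.28985595703125), 89.92350769042969)
top 671 h med 22.2 rect (ramp x,y) ((61.983062744140625, 0.6128063201904297), (55.872528076171875, 115.66990661621094), 89.62474822998047)
rows 2 per row [-0.8, 3.78, 0.3, 0.13, -0.07, 0.18] total [-1.61, 7.55, 0.61, 0.26, -0.15, 0.37]
```

View pics/c7.png

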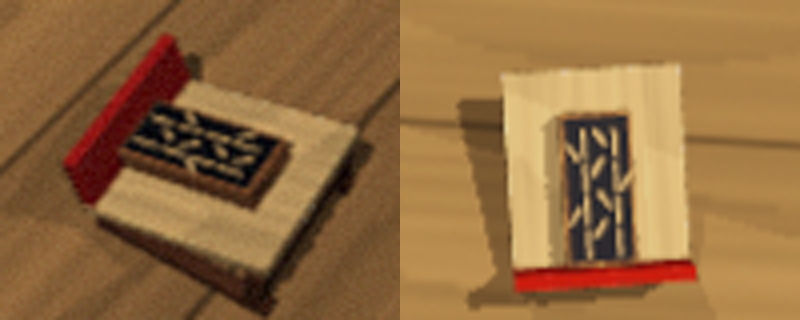

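Call:
{"api": "carry_out", "payload": {
  "deltas": "45 -1 3 0.4 0.1 0 0.2;45 -0.6 3 0.2 0.1 0 0.1;45 0 0 0 0 0 0"
}}

```text
time_s: 9.55
ee_pos: [433.4, 240.6, 66.5]
orientation: [-0.625, 0.327, -0.332, 0.627]
contact_force: [-0.8, 0.3, 0.3]
gripper_width: 70.4
```

```bash
python3 - <<'E'
from h import *
plan(pose(35,[430,243,10]))
E
```

```text
rows 2 per row [-0.2, 2.82, -0.08, -0.14, -0.25, 0.14] total [-0.42, 5.65, -0.17, -0.29, -0.51, 0.27]
```

Call:
{"api": "carry_out", "payload": {
  "deltas": "45 -0.4 1.6 -0.2 -0.3 -0.5 0.3;45 0 1 0 0 0 0;45 0 0 0 0 0 0"
}}

```text
time_s: 9.85
ee_pos: [432.0, 240.9, 41.3]
orientation: [-0.626, 0.327, -0.328, 0.627]
contact_force: [0.0, 0.2, -0.1]
gripper_width: 70.3
```

```bash
python3 - <<'E'
from h import *
plan(pose(35,[430,243,10]));c=shot('scene');save(cv2.resize(c['frame'][110:190,300:400],None,fx=5,fy=5,interpolation=cv2.INTER_CUBIC),'pics/c8.png')
E
```

```text
rows 1 per row [-0.29, 3.13, -0.06, -0.18, -0.2, 0.06] total [-0.29, 3.13, -0.06, -0.18, -0.2, 0.06]
```

View pics/c8.png

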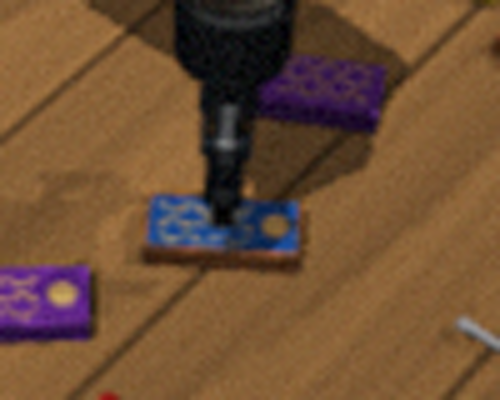

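Call:
{"api": "carry_out", "payload": {
  "deltas": "45 -0.3 0.5 -0.1 -0.2 -0.2 0.1;45 0 1.3 0 0 0 0;45 0 1.2 0 0 0 0;45 0 0.5 0 0 0 0;45 0 0 0 0 0 0"
}}

```text
time_s: 10.4
ee_pos: [431.4, 243.5, 5.8]
orientation: [-0.626, 0.326, -0.327, 0.628]
contact_force: [-0.2, -0.2, 0.1]
gripper_width: 70.4
```

```bash
python3 - <<'E'
from h import *
plan(pose(35,[430,243,-6.5]));print(read_state()['contact_force'])
E
```

```text
rows 1 per row [-0.04, 1.23, -0.14, -0.21, 0.01, 0.04] total [-0.04, 1.23, -0.14, -0.21, 0.01, 0.04]
[-0.16029101 -0.23645622  0.12925915]
```

Call:
{"api": "carry_out", "payload": {
  "deltas": "45 0 0.6 -0.1 -0.2 0 0;45 0 0.5 0 0 0 0;45 0 0.1 0 0 0 0"
}}

```text
time_s: 10.7
ee_pos: [430.6, 243.0, -7.2]
orientation: [0.627, -0.326, 0.327, -0.627]
contact_force: [-0.4, -0.3, 0.8]
gripper_width: 70.6
```

Call:
{"api": "carry_out", "payload": {
  "deltas": "255 0 0 0 0 0 0;255 0 0 0 0 0 0;255 0 0 0 0 0 0"
}}

```text
time_s: 11.0
ee_pos: [431.4, 243.3, -6.6]
orientation: [-0.627, 0.326, -0.327, 0.627]
contact_force: [-0.8, -0.1, -1.3]
gripper_width: 50.3
```

Call:
{"api": "carry_out", "payload": {
  "deltas": "255 0 -2 0 0 0 0;255 0 -4.5 0 0 0 0;255 0 -4.5 0 0 0 0;255 0 -4.5 0 0 0 0;255 0 0 0 0 0 0"
}}

```text
time_s: 11.5
ee_pos: [429.1, 242.5, 151.8]
orientation: [0.629, -0.327, 0.325, -0.626]
contact_force: [1.5, 0.1, -0.4]
gripper_width: 50.4
```

```bash
python3 - <<'E'
from h import *
print(read_state()['gripper_width'])
plan(ramp(72,65))
E
```

```text
50.37816762690612
rows 7 per row [4.12, 0.68, 0.3, 2.56, 3.94, -0.62] total [28.61, 4.07, -3.31, 17.91, 27.58, -4.35]
```

Call:
{"api": "carry_out", "payload": {
  "deltas": "255 4.1 0.6 0.3 2.6 3.9 -0.6;255 4.1 0.6 0.3 2.6 3.9 -0.6;255 4.1 0.6 0.3 2.6 3.9 -0.6;255 4.1 0.6 0.3 2.6 3.9 -0.6;255 4.1 0.6 0.3 2.6 3.9 -0.6"
}}

```text
time_s: 12.0
ee_pos: [540.3, 67.8, 125.7]
orientation: [-0.493, 0.371, -0.481, 0.623]
contact_force: [-0.2, 0.1, -0.8]
gripper_width: 50.3
```

```bash
python3 - <<'E'
from h import *
plan(ramp(72,60))
E
```

```text
rows 2 per row [4.13, 1.09, 0.16, 2.08, 3.93, -0.76] total [8.27, 2.11, 0.07, 4.16, 7.87, -1.52]
```

Call:
{"api": "carry_out", "payload": {
  "deltas": "255 4 0.9 0.2 2 3.9 -0.8;255 3.5 0.8 0.2 1.9 3.6 -0.7;255 0 0 0 0 0 0"
}}

```text
time_s: 12.3
ee_pos: [564.4, -10.3, 106.5]
orientation: [-0.442, 0.391, -0.536, 0.604]
contact_force: [0.0, 0.6, -1.0]
gripper_width: 50.1
```

```bash
python3 - <<'E'
from h import *
plan(ramp(72,30))
E
```

```text
rows 1 per row [0.07, 3.11, 0.3, 0.34, -0.33, 0.14] total [0.07, 3.11, 0.3, 0.34, -0.33, 0.14]
```

Call:
{"api": "carry_out", "payload": {
  "deltas": "255 0.1 1.5 0.1 0.3 -0.3 0.1;255 0 1 0 0 0 0;255 0 0.3 0 0 0 0;255 0 0 0 0 0 0"
}}

```text
time_s: 12.7
ee_pos: [571.6, -9.0, 76.2]
orientation: [-0.442, 0.391, -0.533, 0.606]
contact_force: [-0.0, 0.3, -0.3]
gripper_width: 49.9
```

```bash
python3 st.py; python3 - <<'E'
from h import *
plan(ramp(68,16))
E
```

```text
t 12.7 ramp x 66.7 y 1.2 h 30.0 F up-slope,lat,normal [-0.1 -0.3 -0.2] tq [-0.03  0.25 -0.  ] w 49.89479794835629
rows 1 per row [0.13, 3.61, -0.65, 0.4, -0.06, -0.11] total [0.13, 3.61, -0.65, 0.4, -0.06, -0.11]
rows 1 per row [0.12, 1.4, 0.14, 0.4, -0.06, -0.11] total [0.12, 1.4, 0.14, 0.4, -0.06, -0.11]
```

Call:
{"api": "carry_out", "payload": {
  "deltas": "255 0.1 0.5 0.1 0.4 -0.1 -0.1;255 0 0.4 0 0 0 0;255 0 0 0 0 0 0"
}}

```text
time_s: 13.0
ee_pos: [575.9, -8.0, 68.1]
orientation: [-0.441, 0.387, -0.534, 0.608]
contact_force: [0.9, 0.1, -0.6]
gripper_width: 50.1
```

```bash
python3 st.py
```

```text
t 13.0 ramp x 68.4 y 1.7 h 21.0 F up-slope,lat,normal [ 0.6  0.  -0.9] tq [ 0.01  0.18 -0.01] w 50.09937951763001
rows 1 per row [0.17, 2.7, -0.85, -0.09, 0.2, -0.03] total [0.17, 2.7, -0.85, -0.09, 0.2, -0.03]
```

Call:
{"api": "carry_out", "payload": {
  "deltas": "255 0.2 0.2 0 0 0.2 0;255 0 0.2 0 0 0 0"
}}

```text
time_s: 13.2
ee_pos: [578.0, -9.8, 64.9]
orientation: [-0.44, 0.388, -0.535, 0.608]
contact_force: [-0.4, -0.2, -1.0]
gripper_width: 49.9
```

Call:
{"api": "carry_out", "payload": {
  "deltas": "255 0 0.1 0 0 0 0;255 0 0 0 0 0 0"
}}

```text
time_s: 13.4
ee_pos: [578.5, -9.9, 63.9]
orientation: [-0.44, 0.388, -0.536, 0.608]
contact_force: [-0.0, -0.2, -0.7]
gripper_width: 50.0
```

```bash
python3 st.py
```

```text
t 13.4 ramp x 69.3 y -0.5 h 16.2 F up-slope,lat,normal [-0.3  0.2 -0.7] tq [-0.02  0.21 -0.02] w 50.033946433574236
rows 1 per row [-0.05, 2.22, -0.94, -0.18, 0.02, -0.0] total [-0.05, 2.22, -0.94, -0.18, 0.02, -0.0]
```

Call:
{"api": "carry_out", "payload": {
  "deltas": "255 0 0 -0.4 -0.2 0 0;255 0 0 -0.4 0 0 0;255 0 0.05 0 0 0 0"
}}

```text
time_s: 13.7
ee_pos: [570.5, -11.0, 60.8]
orientation: [-0.441, 0.389, -0.535, 0.607]
contact_force: [0.2, 0.4, -1.1]
gripper_width: 49.6
```

```bash
python3 st.py
```

```text
t 13.7 ramp x 60.7 y -0.6 h 15.8 F up-slope,lat,normal [-0.1 -0.4 -1.1] tq [-0.01  0.19  0.04] w 49.632340923261346
rows 1 per row [-0.06, 2.18, -0.07, 0.04, 0.01, -0.0] total [-0.06, 2.18, -0.07, 0.04, 0.01, -0.0]
```

Call:
{"api": "carry_out", "payload": {
  "deltas": "255 0 0.1 -0.1 0 0 0;255 0 0.1 -0.1 0 0 0"
}}

```text
time_s: 13.9
ee_pos: [569.6, -11.2, 59.2]
orientation: [-0.441, 0.388, -0.535, 0.607]
contact_force: [-4.2, 2.0, 7.5]
gripper_width: 49.8
```

```bash
python3 st.py
```

```text
t 13.9 ramp x 59.4 y -0.7 h 14.6 F up-slope,lat,normal [-1.4 -2.5  8.3] tq [0.28 0.41 0.17] w 49.84195685117838
rows 1 per row [-0.07, 2.06, 0.06, -0.04, 0.01, 0.0] total [-0.07, 2.06, 0.06, -0.04, 0.01, 0.0]
```

Call:
{"api": "carry_out", "payload": {
  "deltas": "255 0 0 -0.2 0 0 0;255 0 0 -0.2 0 0 0"
}}

```text
time_s: 14.1
ee_pos: [566.7, -11.7, 58.7]
orientation: [-0.44, 0.388, -0.536, 0.607]
contact_force: [3.3, 1.8, 0.7]
gripper_width: 49.9
```

```bash
python3 st.py
```

```text
t 14.1 ramp x 56.4 y -0.9 h 15.0 F up-slope,lat,normal [ 3.5 -1.4 -0.4] tq [ 0.34 -0.37  0.12] w 49.90157037549163
rows 1 per row [-0.09, 2.1, 0.36, -0.2, -0.0, 0.04] total [-0.09, 2.1, 0.36, -0.2, -0.0, 0.04]
```

Call:
{"api": "carry_out", "payload": {
  "deltas": "255 0 0.05 -0.2 -0.2 0 0;255 0 0.1 -0.2 -0.2 0 0;255 0 0.1 -0.2 -0.2 0 0"
}}

```text
time_s: 14.4
ee_pos: [567.0, -12.1, 58.4]
orientation: [-0.439, 0.387, -0.538, 0.607]
contact_force: [3.3, 3.6, 3.3]
gripper_width: 50.1
```

```bash
python3 st.py
```

```text
t 14.4 ramp x 56.5 y -1.3 h 14.7 F up-slope,lat,normal [ 4.6 -3.2  2. ] tq [ 0.72 -0.48  0.18] w 50.061426695704014
rows 1 per row [-0.13, 2.07, 0.34, -0.38, -0.19, 0.15] total [-0.13, 2.07, 0.34, -0.38, -0.19, 0.15]
```

Seated against the backstop (x held at 56.5 with an up-slope force). Release and withdraw.

Call:
{"api": "carry_out", "payload": {
  "deltas": "30 0 0 0 0 0 0;30 0 -0.1 0 0 0 0;30 0 0 0 0 0 0"
}}

```text
time_s: 14.7
ee_pos: [565.1, -12.3, 58.3]
orientation: [-0.44, 0.388, -0.537, 0.606]
contact_force: [-0.4, -0.2, 0.2]
gripper_width: 75.5
```

Call:
{"api": "carry_out", "payload": {
  "deltas": "30 0 -3 0 0 0 0;30 0 -4.5 0 0 0 0;30 0 -4.5 0 0 0 0;30 0 -2 0 0 0 0"
}}

```text
time_s: 15.1
ee_pos: [515.7, -17.3, 187.7]
orientation: [-0.444, 0.394, -0.532, 0.603]
contact_force: [1.0, -0.8, 0.3]
gripper_width: 75.6
```

Call:
{"api": "carry_out", "payload": {
  "deltas": "30 -4.5 0 0 0 0 0;30 -4.5 0 0 0 0 0;30 -4.5 0 0 0 0 0;30 -4.5 0 0 0 0 0;30 -4.5 0 0 0 0 0"
}}

```text
time_s: 15.6
ee_pos: [490.3, 204.3, 193.3]
orientation: [-0.44, 0.393, -0.54, 0.6]
contact_force: [1.5, 0.1, -0.5]
gripper_width: 75.6
```

```bash
python3 meas.py c9; python3 - <<'E'
from h import *
c=load('scene')
for k,p in {'tin':(318,303),'goug':(425,194)}.items(): print(k,world(c,*p).round(0))
E
```

```text
scene 203 h med 22.0 rect (ramp x,y) ((63.20397186279297, -13.61984634399414), (133.9208221435547, 55.75396728515625), 13.533217430114746)
scene 515 h med 42.5 rect (ramp x,y) ((58.9962043762207, 2.421133041381836), (60.10100173950195, 110.07376861572266), 89.50160217285156)
top 96 h med 21.3 rect (ramp x,y) ((62.54560470581055, 0.5965385437011719), (55.611915588378906, 114.66927337646484), 89.80663299560547)
top 582 h med 42.2 rect (ramp x,y) ((57.25370407104492, -0.2649879455566406), (52.1769905090332, 105.51214599609375), 89.74349975585938)
tin [ 708. -232.   46.]
goug [739. 271.  21.]
```

View pics/c9.png

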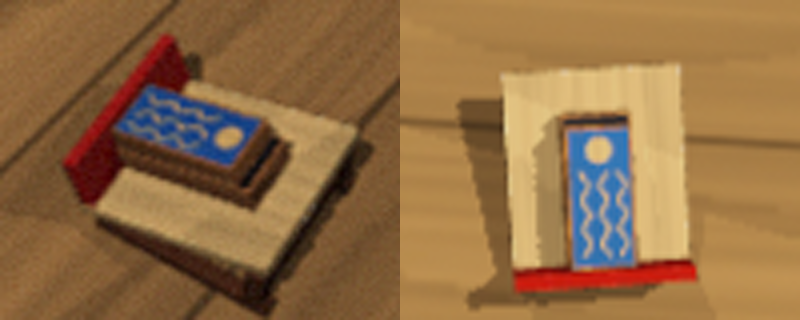

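```bash
python3 -c "
from h import *
print(sign_off())"
```

```text
the job is handed in; nothing more can be done
None
```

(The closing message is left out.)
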